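# Thread the axle of the paper-roll stand

### The arm

A 6-joint arm with a two-finger parallel gripper is mounted at the origin on a cart in front of the work surface, level with it; the furniture and walls round the work are solid. World frame = base frame: x ahead of the robot, y to its left, z up, the work surface at z = 0. Lengths are in m, angles in rad, forces in N, time in s.
With the tool pointing down it reaches from about 0.225 to 0.875 m from the base axis. Payload 3.4 kg.
Tool frame: the origin (TCP) lies at the very end of the fingers, on their centre line; the grasp point (between the pads) lies 19 mm behind it (manip.pinch_z is the distance from the TCP to the grasp point, in m); z points along the fingers, y is the line along which they close (so a half turn about z gives the same grasp; the last joint's range is limited). The gripper opens to 85 mm and grips with 20 to 120 N. Pads are 22 mm wide; open, the fingers measure 114 mm over their backs; the gripper's body (76 mm by 85 mm) begins 54 mm behind the grasp point. The pads swing forward as they close: fully open they stand 13 mm farther back than shut.
Start: joints at [1.091, 0.276, 1.505, -0, 1.361, -0.121], TCP at [0.202, 0.538, 0.231] pointing down, gripper open.
Joint ranges: [-2.89, 2.89], [-0.75, 2.08], [0.22, 2.7], [-1.18, 4.32], [0.11, 2.71], [-2.7, 2.7]. Speed limits (rad/s): [2.57, 2.57, 3.14, 3.14, 3.14, 3.14].

### API

Orientations are given as a unit quaternion [w, x, y, z].
In Python, from rig import manip gives the robot as it stands. The module is installed in compiled form; this text tells all that it offers.
- The arm moves only by the shell command python3 -m jog 'ROWS' [FORCE]. ROWS is JSON, a list of rows, each an object of numbers: "dx", "dy", "dz": the shift along the tool's x, y, z each as a share of 25 cm, from -1 to 1; "ax", "ay", "az": the turn, a rotation vector about the tool's x, y, z each as a share of 90 degrees, from -1 to 1; "grip": the opening, from -1 (shut) to 1 (fully open), so that 0 is half open. A call has 1 to 5 rows; each row is the pose to reach, as a shift and turn from the pose commanded when the call began, along the tool's axes at that moment; what a row does not reach only later rows make up. A row lasts 1/12 s, in which the tool goes at most 41.7 mm and 7.16 degrees, less where a joint would pass 70% of its speed; a pose out of reach is approached as far as the arm can. A call with a number of a shift or a turn outside -1 to 1 is refused whole. A call with a gripper value outside its range is refused whole. The fingers move at their own pace and stop on an object; FORCE is the grip in N (left out, the last holds). Time passes only in rows, so rows that repeat a pose let the fingers close. It gives the time, the measured TCP pose, the force, the opening and the grip force at its end, in the units of the state.
- manip.get_state(): the state, without advancing time (a new reading comes with each control period).
- manip.get_image(name): name is "side" or "top"; returns a dict with "img" (420x560x3 uint8, red, green, blue), "mtx" (3x3 intrinsics, pixels), "world_to_cam" (4x4, takes a point from world to camera coordinates). Camera axes: x right, y down, z forward; pixel columns grow to the right and rows downward; lengths in m; the calibration is good to about 2 mm. A picture is of the moment at which its call begins. There is no depth.
- manip.sign_off(): hands the job in; it is judged then, once.
The state is a dict: "clock": time; "qpos": joint angles; "qd": joint speeds; "effort": joint torques, N m; "position": TCP position; "ee_rot": TCP orientation; "contact_force": force on the tool from outside, world axes, zero at the start; "moment": the same for the moment, N m; "width": finger opening in m; "gripper_force": force on a finger pad.
Only numpy, scipy, OpenCV 4.12 (cv2) and the standard library are available. Lean on these libraries where they do the work, as an engineer would, in place of code of your own. Each camera call takes 0.05 s, during which the arm holds its last target. There are 200 camera calls.

### The job

Pick up the loose axle by its wooden handle and thread it through one side plate of the paper-roll stand, the core of the roll and the other side plate, until the shoulder of the handle sits against the plate, then let go. The clamped side plates do not stand exactly in the middle of the base, so find the hole by feel or by eye, and be gentle: never let the axle press on the stand with more than 25 N. Leave the roll in its trough and the other things on the table where they are.

Things in the scene. Friction and masses are not known exactly. Their poses are not given: they have to be found in the camera images.
- stand: wooden paper-roll stand, fixed to the table: base board 136 (x) x 124 mm (y), its top 12 mm above the table. Origin: centre of the underside; z up, y along the bearing line. Two upright plywood side plates, 88 mm wide (x), 12 mm thick, tops 78 mm above the table, outer faces at y = -44 and +44 mm. Outside them lie metal foot strips with screw heads, up to 18 mm above the table, out to y = +-58 mm.
- bearing_mid (a point): point of the stand midway between the plates, 50 mm above the table: the height of the centres of the holes. Each plate has a round through hole, 13 mm in diameter, in the middle of its width. Both holes share one line along the stand's y, but it passes this point at an unknown x from -20 to +20 mm: the clamped plates stand there together, do not give, and are not reported.
- face_right (a point): on the outer face of the plate at the stand's -y side, 50 mm above the table, at the stand's x = 0 (not at the hole). The axle may be threaded from this side or from the other.
- axle: loose axle. Dark wooden flat-sided handle 18 (x) x 50 (y) x 32 mm high; origin: centre of its underside. A round metal rod 10 mm in diameter leaves its end face (the shoulder, y = +25 mm) along +y, 112 mm long, centre line 16 mm above the underside; its free end is a hemisphere. About 90 g, balanced within the handle, so it lies on the handle with the rod clear of the table.
- axle_tip (a point): centre of the rod's free end (in the axle's frame x 0, y 137, z 16 mm)
- axle_mid (a point): point on the rod's centre line 44 mm from the shoulder (in the axle's frame x 0, y 69, z 16 mm); fully home it lies midway between the two plates
- roll: loose paper roll standing on its rim between the plates in the trough of the base, axis along the stand's y: 76 mm outer diameter, core hole about 64 mm in diameter, 51 mm wide. Origin: its centre, 50 mm above the table. Its core is wide enough for the rod wherever the plates are clamped; it stays where it is.
- tape_low: small roll of tape lying flat, 44x50x10 mm, near the axle; a bystander, leave it alone
- eraser_b: eraser, 22x55x12 mm; a bystander, leave it alone
- stapler_b: stapler, 34x146x46 mm; a bystander, leave it alone
- glue: glue stick standing upright, 26x26x95 mm; a bystander, leave it alone
- ink: small ink bottle, 46x46x57 mm; a bystander, leave it alone
- kraft: roll of brown tape lying flat, 68x73x24 mm; a bystander, leave it alone
Mind the look-alikes: they are no part of the job. Leave any turquoise look-alike of the stand alone.

How it is judged:
On the way, in this order (a step that is already met when the one before it is completed fails the run):
1. the axle is lifted off the table (height (world z) of axle above 0.015 m), for 0.2 s.
2. the rod's end is through the first plate, inside the roll's core (y of axle_tip in the frame of stand between -0.03 and 0.03 m and z of axle_tip in the frame of stand between 0.044 and 0.056 m and x of axle_tip in the frame of stand between -0.025 and 0.025 m), for 0.05 s.
At the end, for the whole second after the job is handed in: The rod passes through both plates and the roll, handle shoulder within 3 mm of the plate it entered, its line within 0.08 rad of the bearing line; the roll stands in its trough within 12 mm of its place; axle and roll at rest, released (y of axle_mid in the frame of stand between -0.003 and 0.003 m and z of axle_mid in the frame of stand between 0.044 and 0.056 m and x of axle_mid in the frame of stand between -0.025 and 0.025 m and angle between the y axis of axle and the y axis of stand, either way round below 0.08 rad and x of roll in the frame of stand between -0.012 and 0.012 m and y of roll in the frame of stand between -0.012 and 0.012 m and z of roll in the frame of stand between 0.044 and 0.058 m and linear speed of each of axle, roll below 0.02 m/s); the robot touches nothing.
It fails at once if the axle presses on the stand or its plates with more than 25 N (contact force between axle and stand above 25 N).
It fails at once if a bystander is moved by more than 30 mm (distance of any of tape_low, eraser_b, stapler_b, glue, ink, kraft from where it was at the start of the episode above 0.03 m).
It also fails if it takes over 72 s, if anything falls off the work surface, if the arm or the gripper's body presses on something with over 40 N, if the wrist force passes 120 N, or if a joint passes its speed limit or range.

## Working session

There is one attempt and no reset: what is moved stays moved. The work goes in short steps, Python scripts to look and compute and a shell command to move; the robot and the scene stay as the last step left them, time stands still between calls to the robot, and variables do not carry over. Pictures are saved under pics/ and viewed, at most 10 in all, crops included, and the job is handed in when it is done.

```bash
mkdir -p pics; ls; python3 - <<'E'
from rig import manip
import cv2
for n in("top","side"):
    r=manip.get_image(n); cv2.imwrite(f"pics/{n}0.png",r["img"][:,:,::-1]); print(n,r["mtx"].round(1).tolist(),r["world_to_cam"].round(3).tolist())
print(manip.get_state(),manip.pinch_z)
E
```

```text
pics
top [[392.5, 0.0, 279.8], [0.0, 392.5, 209.8], [0.0, 0.0, 1.0]] [[-0.027, -1.0, -0.012, 0.103], [-0.989, 0.029, -0.146, 0.579], [0.147, 0.008, -0.989, 1.192], [0.0, 0.0, 0.0, 1.0]]
side [[480.5, 0.0, 274.8], [0.0, 480.5, 210.7], [0.0, 0.0, 1.0]] [[0.838, -0.545, 0.012, -0.442], [-0.231, -0.375, -0.898, 0.205], [0.494, 0.75, -0.44, 1.264], [0.0, 0.0, 0.0, 1.0]]
{'clock': 0.1, 'qpos': array([ 1.09096720e+00,  2.76520088e-01,  1.50601427e+00, -2.35212278e-05,
        1.36069119e+00, -1.20979517e-01]), 'qd': array([-0.00034995,  0.00029752, -0.00275477,  0.00193603, -0.0006954 ,
        0.00076386]), 'effort': array([ 1.69413532e-03, -4.17698801e+01, -2.46404600e+01, -1.84362702e-04,
        5.84978086e-03,  2.68296668e-05]), 'position': array([0.20172041, 0.53794987, 0.23052978]), 'ee_rot': array([-2.30606178e-04,  1.78461158e-01,  9.83946619e-01, -7.83284410e-04]), 'contact_force': array([ 0.65438603,  0.56425052, -0.57485128]), 'moment': array([-0.05026091,  0.03155249,  0.0075279 ]), 'gripper_force': 0.0, 'width': 0.08490937572980156} 0.0187
```

View pics/top0.png

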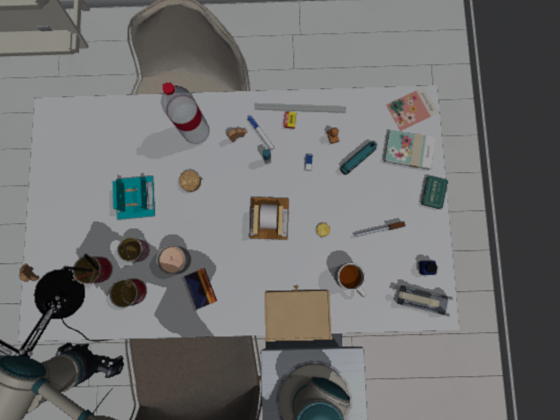

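View pics/side0.png

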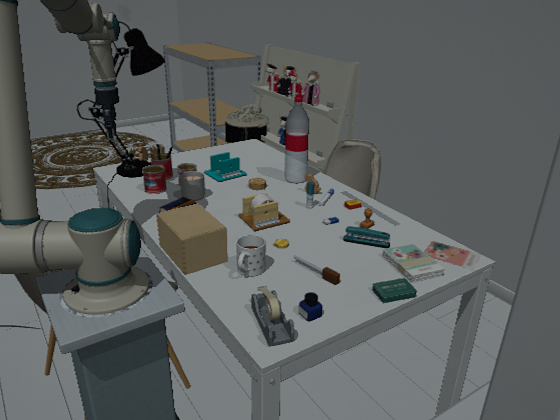

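The top view shows the wooden stand at about (269,218) and its turquoise look-alike at (134,197). The axle is at about (380,229): brown handle at (397,226), rod tip at about (355,233). The long grey strip at (300,107) and the pen at (261,133) have no wooden handle, so neither is the axle. I'll confirm this with one enlarged crop.

```bash
cat > h.py <<'E'
from rig import manip
import numpy as np, cv2
def grab(n): return manip.get_image(n)
def ray(r,u,v):
    W=r["world_to_cam"];R=W[:3,:3];c=-R.T@W[:3,3]
    d=R.T@np.linalg.inv(r["mtx"])@np.array([u,v,1.]);return c,d/np.linalg.norm(d)
def onz(r,u,v,z):
    c,d=ray(r,u,v);return c+d*(z-c[2])/d[2]
def two(r1,p1,r2,p2):
    a,d=ray(r1,*p1);b,e=ray(r2,*p2)
    s=np.linalg.lstsq(np.c_[d,-e],b-a,rcond=None)[0];P=a+s[0]*d;Q=b+s[1]*e
    return (P+Q)/2,np.linalg.norm(P-Q)
def proj(r,p):
    q=r["world_to_cam"][:3]@np.append(p,1);q=r["mtx"]@q;return q[:2]/q[2]
def crop(r,x0,y0,x1,y1,k,f):
    cv2.imwrite(f,cv2.resize(r["img"][y0:y1,x0:x1,::-1],None,fx=k,fy=k,interpolation=cv2.INTER_CUBIC))
E
python3 - <<'E'
from h import *
t=grab("top");s=grab("side")
a=cv2.resize(t["img"][190:250,240:300],None,fx=6,fy=6,interpolation=2)
b=cv2.resize(t["img"][205:250,345:411],None,fx=6,fy=6,interpolation=2)
c=cv2.resize(s["img"][180:235,230:296],None,fx=6,fy=6,interpolation=2)
d=cv2.resize(s["img"][245:290,285:345],None,fx=6,fy=6,interpolation=2)
o=np.zeros((600,780,3),np.uint8)
o[:270,380:776]=b;o[:360,:360]=a;o[275:545,380:740]=d
cv2.imwrite("pics/c1.png",o[:,:,::-1]);cv2.imwrite("pics/c2.png",c[:,:,::-1])
E
```

```text
(no output)
```

View pics/c1.png

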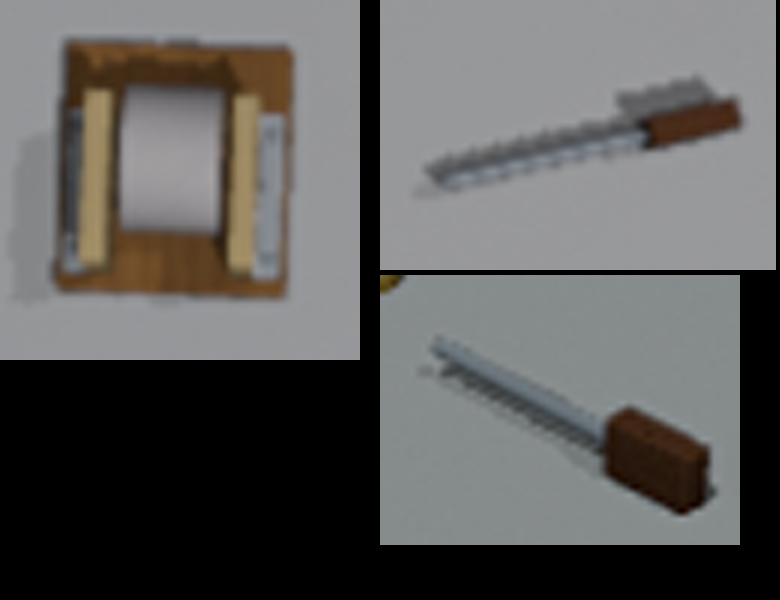

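View pics/c2.png

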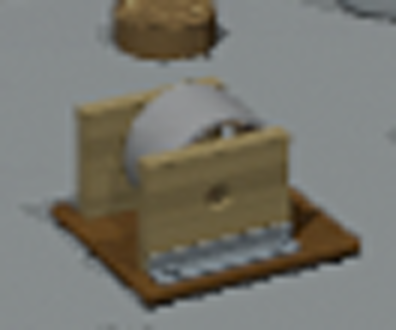

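The hole shows in the right-hand plate (world -y side) at about side px (266,212). The axle at (380,229) is the only rod with a dark flat handle, so it is confirmed. I'll take it as it lies, with the tip pointing toward +y.

```bash
python3 - <<'E'
from h import *
np.set_printoptions(precision=4,suppress=True)
t=grab("top");s=grab("side")
f=lambda x,y,x0,y0:((x+.5)/6-.5+x0,(y+.5)/6-.5+y0)
B=[onz(t,*f(x,y,240,190),.012) for x,y in((64,38),(292,45),(288,297),(55,293))]
B=np.array(B);print(B,"centre",B.mean(0),"edges",np.linalg.norm(B-np.roll(B,-1,0),axis=1))
for a,b in((0,1),(3,2)):
    e=B[a]-B[b];print("stand yaw(y edge)",np.degrees(np.arctan2(-e[0],e[1])))
for a,b in((0,3),(1,2)):
    e=B[a]-B[b];print("x edge",np.degrees(np.arctan2(e[1],e[0])))
# plate tops z=.078
P=np.array([onz(t,*f(x,y,240,190),.078) for x,y in((84,90),(111,92),(109,265),(79,265),(235,94),(260,96),(254,272),(228,271))]);print("plates",P, P[:4].mean(0),P[4:].mean(0))
# hole in right plate
c,d=ray(s,*f(217,195,230,180));print("hole z=.05",onz(s,*f(217,195,230,180),.05),"dir",d)
# axle
H=[onz(t,*f(x-380,y,345,205),.032) for x,y in((647,122),(737,98),(741,126),(651,147))]
H=np.array(H);print("handle",H,H.mean(0))
print("tip",onz(t,*f(440-380,184,345,205),.016), two(t,f(60,182,345,205),s,f(436-380,345-275,285,245)))
print("shoulder",onz(t,*f(647-380,138,345,205),.016))
E
```

```text
[[0.6345 0.182  0.012 ]
 [0.627  0.0588 0.012 ]
 [0.4909 0.0651 0.012 ]
 [0.4965 0.1891 0.012 ]] centre [0.5622 0.1237 0.012 ] edges [0.1235 0.1362 0.1242 0.1381]
stand yaw(y edge) -3.4766214481935602
stand yaw(y edge) -2.597940184313467
x edge -2.923378827811487
x edge -2.638988437344781
plates [[0.5948 0.1667 0.078 ]
 [0.5934 0.1529 0.078 ]
 [0.5049 0.1557 0.078 ]
 [0.5053 0.1708 0.078 ]
 [0.5905 0.0896 0.078 ]
 [0.5891 0.0769 0.078 ]
 [0.4992 0.0825 0.078 ]
 [0.5001 0.0956 0.078 ]] [0.5496 0.1615 0.078 ] [0.5447 0.0861 0.078 ]
hole z=.05 [0.5428 0.0798 0.05  ] dir [ 0.4772  0.759  -0.4429]
handle [[ 0.525  -0.2555  0.032 ]
 [ 0.5363 -0.3034  0.032 ]
 [ 0.5215 -0.3044  0.032 ]
 [ 0.5118 -0.2567  0.032 ]] [ 0.5237 -0.28    0.032 ]
tip [ 0.4968 -0.1482  0.016 ] (array([ 0.4973, -0.1481,  0.015 ]), np.float64(0.0013853130309181632))
shoulder [ 0.5181 -0.2592  0.016 ]
```

Checks hold: base edges measure 124/137 mm, the rod tip comes out at z = 0.015 across two views, and the bearing line lies about 15 mm toward -x from the stand's centre. Now I'll move above the axle.

```bash
cat >> h.py <<'E'
from scipy.spatial.transform import Rotation as Ro
def togo(p,yaw):  # tool down, tool x at world yaw (deg); prints shares
    s=manip.get_state();q=s["ee_rot"];R=Ro.from_quat([q[1],q[2],q[3],q[0]])
    c,n=np.cos(np.radians(yaw)),np.sin(np.radians(yaw))
    T=Ro.from_matrix(np.array([[c,n,0],[n,-c,0],[0,0,-1]]))
    d=R.inv().apply(np.array(p)-s["position"])
    print("t",round(s["clock"],2),"pos",s["position"].round(4),"F",s["contact_force"].round(1),"w",round(s["width"],4))
    print("mm",(d*1e3).round(1),"share",(d/.25).round(3),"turn deg",(R.inv()*T).as_rotvec(True).round(2),"share",((R.inv()*T).as_rotvec(True)/90).round(3))
E
r='{"dx":-0.535,"dy":-0.595}'
python3 -m jog '[{"dx":-0.535,"dy":-0.595},{"dx":-0.535,"dy":-0.595},{"dx":-0.535,"dy":-0.595},{"dx":-0.535,"dy":-0.595},{"dx":-0.535,"dy":-0.595}]'
python3 -m jog '[{"dx":-0.535,"dy":-0.595},{"dx":-0.535,"dy":-0.595},{"dx":-0.535,"dy":-0.595},{"dx":-0.535,"dy":-0.595},{"dx":-0.535,"dy":-0.595}]'
python3 -m jog '[{"dx":-0.535,"dy":-0.595},{"dx":-0.535,"dy":-0.595},{"dx":-0.535,"dy":-0.595},{"dx":-0.535,"dy":-0.595},{"dx":-0.535,"dy":-0.595}]'
python3 -m jog '[{"dx":-0.535,"dy":-0.595},{"dx":-0.535,"dy":-0.595},{"dx":-0.535,"dy":-0.595},{"dx":-0.535,"dy":-0.595},{"dx":-0.535,"dy":-0.595}]'
python3 -m jog '[{"az":0.39},{"az":0.39},{"az":0.39},{"az":0.39},{"az":0.39}]'
python3 -c "
from h import *
togo((.5237,-.281,.12),101.2)"
```

```text
t 0.3 pos [0.2018 0.5383 0.231 ] F [ 0.1 -0.9 -1.3] w 0.0854
mm [-589.  -654.   111.3] share [-2.356 -2.616  0.445] turn deg [-3.000e-02  1.000e-02  5.825e+01] share [-0.     0.     0.647]schema error: expected keys dx, dy, dz, ax, ay, az, grip
schema error: expected keys dx, dy, dz, ax, ay, az, grip
schema error: expected keys dx, dy, dz, ax, ay, az, grip
schema error: expected keys dx, dy, dz, ax, ay, az, grip
schema error: expected keys dx, dy, dz, ax, ay, az, grip
```

All keys are required in each row.

```bash
python3 -m jog '[{"dx":-0.535,"dy":-0.595,"dz":0,"ax":0,"ay":0,"az":0,"grip":1},{"dx":-0.535,"dy":-0.595,"dz":0,"ax":0,"ay":0,"az":0,"grip":1},{"dx":-0.535,"dy":-0.595,"dz":0,"ax":0,"ay":0,"az":0,"grip":1},{"dx":-0.535,"dy":-0.595,"dz":0,"ax":0,"ay":0,"az":0,"grip":1},{"dx":-0.535,"dy":-0.595,"dz":0,"ax":0,"ay":0,"az":0,"grip":1}]'
python3 -m jog '[{"dx":-0.535,"dy":-0.595,"dz":0,"ax":0,"ay":0,"az":0,"grip":1},{"dx":-0.535,"dy":-0.595,"dz":0,"ax":0,"ay":0,"az":0,"grip":1},{"dx":-0.535,"dy":-0.595,"dz":0,"ax":0,"ay":0,"az":0,"grip":1},{"dx":-0.535,"dy":-0.595,"dz":0,"ax":0,"ay":0,"az":0,"grip":1},{"dx":-0.535,"dy":-0.595,"dz":0,"ax":0,"ay":0,"az":0,"grip":1}]'
python3 -m jog '[{"dx":-0.535,"dy":-0.595,"dz":0,"ax":0,"ay":0,"az":0,"grip":1},{"dx":-0.535,"dy":-0.595,"dz":0,"ax":0,"ay":0,"az":0,"grip":1},{"dx":-0.535,"dy":-0.595,"dz":0,"ax":0,"ay":0,"az":0,"grip":1},{"dx":-0.535,"dy":-0.595,"dz":0,"ax":0,"ay":0,"az":0,"grip":1},{"dx":-0.535,"dy":-0.595,"dz":0,"ax":0,"ay":0,"az":0,"grip":1}]'
python3 -m jog '[{"dx":-0.535,"dy":-0.595,"dz":0,"ax":0,"ay":0,"az":0,"grip":1},{"dx":-0.535,"dy":-0.595,"dz":0,"ax":0,"ay":0,"az":0,"grip":1},{"dx":-0.535,"dy":-0.595,"dz":0,"ax":0,"ay":0,"az":0,"grip":1},{"dx":-0.535,"dy":-0.595,"dz":0,"ax":0,"ay":0,"az":0,"grip":1},{"dx":-0.535,"dy":-0.595,"dz":0,"ax":0,"ay":0,"az":0,"grip":1}]'
python3 -m jog '[{"dx":0,"dy":0,"dz":0,"ax":0,"ay":0,"az":0.39,"grip":0.3},{"dx":0,"dy":0,"dz":0,"ax":0,"ay":0,"az":0.39,"grip":0.3},{"dx":0,"dy":0,"dz":0,"ax":0,"ay":0,"az":0.39,"grip":0.3},{"dx":0,"dy":0,"dz":0,"ax":0,"ay":0,"az":0.39,"grip":0.3},{"dx":0,"dy":0,"dz":0,"ax":0,"ay":0,"az":0.39,"grip":0.3}]'
python3 -c "
from h import *
togo((.5237,-.281,.12),101.2)"
```

```text
clock: 0.72
position: [0.2751, 0.3495, 0.2312]
ee_rot: [0.0, 0.178, 0.984, -0.001]
contact_force: [0.7, 0.2, 0.4]
width: 0.0852
gripper_force: 0.0
clock: 1.13
position: [0.3483, 0.1634, 0.2316]
ee_rot: [0.001, 0.179, 0.984, -0.0]
contact_force: [0.8, 0.6, 0.6]
width: 0.0855
gripper_force: 0.0
clock: 1.55
position: [0.4217, -0.0233, 0.2316]
ee_rot: [0.001, 0.179, 0.984, -0.0]
contact_force: [0.8, 0.8, -0.7]
width: 0.0856
gripper_force: 0.0
clock: 1.97
position: [0.4947, -0.2099, 0.2312]
ee_rot: [0.0, 0.179, 0.984, -0.0]
contact_force: [1.2, 1.0, -0.1]
width: 0.0859
gripper_force: 0.0
clock: 2.38
position: [0.4938, -0.2067, 0.2311]
ee_rot: [-0.0, 0.47, 0.883, 0.0]
contact_force: [0.1, -0.6, -0.2]
width: 0.0552
gripper_force: 0.0
t 2.38 pos [ 0.4938 -0.2067  0.2311] F [ 0.1 -0.6 -0.2] w 0.0552
mm [-78.3 -16.7 111.1] share [-0.313 -0.067  0.444] turn deg [-1.000e-02 -2.000e-02  2.278e+01] share [-0.    -0.     0.253]
```

```bash
python3 -m jog '[{"dx":-0.313,"dy":-0.067,"dz":0.444,"ax":0,"ay":0,"az":0.253,"grip":0.3},{"dx":-0.313,"dy":-0.067,"dz":0.444,"ax":0,"ay":0,"az":0.253,"grip":0.3},{"dx":-0.313,"dy":-0.067,"dz":0.444,"ax":0,"ay":0,"az":0.253,"grip":0.3},{"dx":-0.313,"dy":-0.067,"dz":0.444,"ax":0,"ay":0,"az":0.253,"grip":0.3},{"dx":-0.313,"dy":-0.067,"dz":0.444,"ax":0,"ay":0,"az":0.253,"grip":0.3}]'
python3 -c "
from h import *
togo((.5237,-.281,.006),101.2)
t=grab('top');s=grab('side')
a=cv2.resize(t['img'][190:260,340:430],None,fx=4,fy=4,interpolation=2)
b=cv2.resize(s['img'][225:295,275:365],None,fx=4,fy=4,interpolation=2)
cv2.imwrite('pics/g1.png',np.hstack([a,b])[:,:,::-1])"
```

```text
clock: 2.8
position: [0.5229, -0.281, 0.1168]
ee_rot: [-0.003, 0.632, 0.775, -0.0]
contact_force: [0.2, -0.1, 0.1]
width: 0.0553
gripper_force: 0.0
t 2.8 pos [ 0.5229 -0.281   0.1168] F [ 0.2 -0.1  0.1] w 0.0553
mm [ -0.7   1.3 110.7] share [-0.003  0.005  0.443] turn deg [-0.26 -0.27  0.33] share [-0.003 -0.003  0.004]
```

View pics/g1.png

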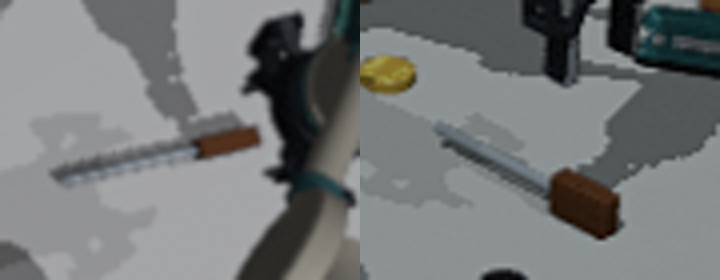

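The gripper hangs above the handle: finger tips at side px about (326,245), body in the top view at about (411,214). I'll check these against the projected TCP.

```bash
python3 -c "
from h import *
t=grab('top');s=grab('side')
p=manip.get_state()['position']
for z in (0,.05,.1): print(proj(t,p+[0,0,z]),proj(s,p+[0,0,z]))
for y in(-1,1): print('finger',proj(s,p+np.array([.98,.19,0])*y*.03+[0,0,.01]))
print('handle c',proj(t,(.5237,-.281,.032)),proj(s,(.5237,-.281,.032)))"
```

```text
[405.70719706 221.3862188 ] [332.96020273 240.77260458]
[411.16732883 219.29025815] [334.23199519 223.87757362]
[417.14323249 216.99631004] [335.54984231 206.37073285]
finger [325.72596204 241.31447144]
finger [340.47516221 233.68182045]
handle c [397.23943067 225.10934076] [330.62039162 270.08446595]
```

The projection agrees with what I see. Descend and grasp.

```bash
python3 -m jog '[{"dx":-0.003,"dy":0.005,"dz":0.15,"ax":-0.003,"ay":-0.003,"az":0.004,"grip":0.3},{"dx":-0.003,"dy":0.005,"dz":0.28,"ax":-0.003,"ay":-0.003,"az":0.004,"grip":0.3},{"dx":-0.003,"dy":0.005,"dz":0.38,"ax":-0.003,"ay":-0.003,"az":0.004,"grip":0.3},{"dx":-0.003,"dy":0.005,"dz":0.435,"ax":-0.003,"ay":-0.003,"az":0.004,"grip":0.3},{"dx":-0.003,"dy":0.005,"dz":0.435,"ax":-0.003,"ay":-0.003,"az":0.004,"grip":0.3}]'
python3 -m jog '[{"dx":0,"dy":0,"dz":0,"ax":0,"ay":0,"az":0,"grip":0.3}]'
python3 -c "
from h import *
togo((.5237,-.281,.006),101.2)"
```

```text
clock: 3.42
position: [0.5243, -0.2792, 0.0104]
ee_rot: [0.001, 0.634, 0.773, 0.0]
contact_force: [-0.8, 0.5, -0.1]
width: 0.0556
gripper_force: 0.0
clock: 3.5
position: [0.5262, -0.2807, 0.0128]
ee_rot: [0.004, 0.634, 0.773, 0.001]
contact_force: [0.5, -0.4, 0.6]
width: 0.0555
gripper_force: 0.0
t 3.5 pos [ 0.5262 -0.2807  0.0128] F [ 0.5 -0.4  0.6] w 0.0555
mm [ 0.2 -2.5  6.8] share [ 0.001 -0.01   0.027] turn deg [0.33 0.31 0.08] share [0.004 0.003 0.001]
```

```bash
python3 -m jog '[{"dx":0,"dy":0,"dz":0,"ax":0,"ay":0,"az":0,"grip":0.3},{"dx":0,"dy":0,"dz":0,"ax":0,"ay":0,"az":0,"grip":0.3},{"dx":0,"dy":0,"dz":0,"ax":0,"ay":0,"az":0,"grip":0.3}]'
python3 -c "
from h import *
togo((.5237,-.281,.006),101.2)"
```

```text
clock: 3.75
position: [0.5267, -0.2816, 0.0134]
ee_rot: [0.005, 0.635, 0.773, 0.001]
contact_force: [-0.7, 0.0, -0.2]
width: 0.0556
gripper_force: 0.0
t 3.75 pos [ 0.5267 -0.2816  0.0134] F [-0.7  0.  -0.2] w 0.0556
mm [ 1.3 -2.9  7.4] share [ 0.005 -0.011  0.03 ] turn deg [0.41 0.41 0.03] share [0.005 0.005 0.   ]
```

```bash
python3 -m jog '[{"dx":0.005,"dy":-0.011,"dz":0.03,"ax":0.005,"ay":0.005,"az":0,"grip":0.3},{"dx":0.005,"dy":-0.011,"dz":0.03,"ax":0.005,"ay":0.005,"az":0,"grip":0.3},{"dx":0.005,"dy":-0.011,"dz":0.03,"ax":0.005,"ay":0.005,"az":0,"grip":0.3},{"dx":0.005,"dy":-0.011,"dz":0.03,"ax":0.005,"ay":0.005,"az":0,"grip":0.3},{"dx":0.005,"dy":-0.011,"dz":0.03,"ax":0.005,"ay":0.005,"az":0,"grip":0.3}]'
python3 -c "
from h import *
togo((.5237,-.281,.006),101.2)"
python3 -m jog '[{"dx":0,"dy":0,"dz":0,"ax":0,"ay":0,"az":0,"grip":-1},{"dx":0,"dy":0,"dz":0,"ax":0,"ay":0,"az":0,"grip":-1},{"dx":0,"dy":0,"dz":0,"ax":0,"ay":0,"az":0,"grip":-1},{"dx":0,"dy":0,"dz":0,"ax":0,"ay":0,"az":0,"grip":-1},{"dx":0,"dy":0,"dz":0,"ax":0,"ay":0,"az":0,"grip":-1}]' 50
python3 -m jog '[{"dx":0,"dy":0,"dz":0,"ax":0,"ay":0,"az":0,"grip":-1},{"dx":0,"dy":0,"dz":0,"ax":0,"ay":0,"az":0,"grip":-1},{"dx":0,"dy":0,"dz":0,"ax":0,"ay":0,"az":0,"grip":-1}]'
python3 -c "
from h import *
togo((.5237,-.281,.006),101.2)"
```

```text
clock: 4.17
position: [0.5227, -0.2805, 0.0039]
ee_rot: [-0.002, 0.635, 0.773, -0.0]
contact_force: [-0.1, 0.4, 0.8]
width: 0.0556
gripper_force: 0.0
t 4.17 pos [ 0.5227 -0.2805  0.0039] F [-0.1  0.4  0.8] w 0.0556
mm [-0.7  0.8 -2.1] share [-0.003  0.003 -0.008] turn deg [-0.18 -0.19  0.01] share [-0.002 -0.002  0.   ]
clock: 4.58
position: [0.523, -0.2806, 0.0042]
ee_rot: [-0.002, 0.635, 0.773, -0.0]
contact_force: [-0.0, -0.1, 1.2]
width: 0.0173
gripper_force: 49.0
clock: 4.83
position: [0.523, -0.2806, 0.0042]
ee_rot: [-0.002, 0.635, 0.773, -0.0]
contact_force: [-0.3, 0.1, 1.9]
width: 0.0172
gripper_force: 49.0
t 4.83 pos [ 0.523  -0.2806  0.0042] F [-0.3  0.1  1.9] w 0.0172
mm [-0.6  0.6 -1.8] share [-0.002  0.003 -0.007] turn deg [-0.15 -0.16  0.01] share [-0.002 -0.002  0.   ]
```

Gripped (17 mm, 49 N). Lift, then move to the pre-insertion pose with the tip about 20 mm short of the plate.

```bash
python3 -m jog '[{"dx":0,"dy":0,"dz":-0.06,"ax":0,"ay":0,"az":0,"grip":-1},{"dx":0,"dy":0,"dz":-0.16,"ax":0,"ay":0,"az":0,"grip":-1},{"dx":0,"dy":0,"dz":-0.26,"ax":0,"ay":0,"az":0,"grip":-1},{"dx":0,"dy":0,"dz":-0.34,"ax":0,"ay":0,"az":0,"grip":-1},{"dx":0,"dy":0,"dz":-0.36,"ax":0,"ay":0,"az":0,"grip":-1}]'
python3 -m jog '[{"dx":0,"dy":0,"dz":0,"ax":0,"ay":0,"az":0.05,"grip":-1},{"dx":0,"dy":0,"dz":0,"ax":0,"ay":0,"az":0.11,"grip":-1},{"dx":0,"dy":0,"dz":0,"ax":0,"ay":0,"az":0.157,"grip":-1},{"dx":0,"dy":0,"dz":0,"ax":0,"ay":0,"az":0.157,"grip":-1},{"dx":0,"dy":0,"dz":0,"ax":0,"ay":0,"az":0.157,"grip":-1}]'
python3 -c "
from h import *
togo((.5368,-.077,.0385),87.1)"
```

```text
clock: 5.25
position: [0.5246, -0.2817, 0.097]
ee_rot: [0.0, 0.635, 0.773, 0.0]
contact_force: [0.7, -0.1, -1.0]
width: 0.0171
gripper_force: 48.8
clock: 5.67
position: [0.5223, -0.2802, 0.0929]
ee_rot: [-0.003, 0.724, 0.69, -0.001]
contact_force: [0.1, -0.4, -1.3]
width: 0.0173
gripper_force: 48.7
t 5.67 pos [ 0.5223 -0.2802  0.0929] F [ 0.1 -0.4 -1.3] w 0.0173
mm [203.5   4.8  55.1] share [0.814 0.019 0.22 ] turn deg [-0.32 -0.2   0.09] share [-0.004 -0.002  0.001]
```

```bash
python3 -m jog '[{"dx":0.1,"dy":0.019,"dz":0,"ax":0,"ay":0,"az":0,"grip":-1},{"dx":0.24,"dy":0.019,"dz":0,"ax":0,"ay":0,"az":0,"grip":-1},{"dx":0.4,"dy":0.019,"dz":0.05,"ax":0,"ay":0,"az":0,"grip":-1},{"dx":0.55,"dy":0.019,"dz":0.12,"ax":0,"ay":0,"az":0,"grip":-1},{"dx":0.65,"dy":0.019,"dz":0.2,"ax":0,"ay":0,"az":0,"grip":-1}]'
python3 -m jog '[{"dx":0,"dy":0,"dz":0,"ax":0,"ay":0,"az":0,"grip":-1},{"dx":0,"dy":0,"dz":0,"ax":0,"ay":0,"az":0,"grip":-1},{"dx":0,"dy":0,"dz":0,"ax":0,"ay":0,"az":0,"grip":-1},{"dx":0,"dy":0,"dz":0,"ax":0,"ay":0,"az":0,"grip":-1}]'
python3 -c "
from h import *
togo((.5368,-.077,.0385),87.1)"
```

```text
clock: 6.08
position: [0.5357, -0.1156, 0.0441]
ee_rot: [-0.002, 0.724, 0.69, 0.0]
contact_force: [0.2, 0.1, -1.5]
width: 0.0171
gripper_force: 48.8
clock: 6.42
position: [0.5369, -0.1198, 0.045]
ee_rot: [-0.001, 0.725, 0.689, -0.0]
contact_force: [0.4, 0.7, -0.9]
width: 0.0176
gripper_force: 48.9
t 6.42 pos [ 0.5369 -0.1198  0.045 ] F [ 0.4  0.7 -0.9] w 0.0176
mm [42.8 -2.3  6.5] share [ 0.171 -0.009  0.026] turn deg [-0.11 -0.08 -0.03] share [-0.001 -0.001 -0.   ]
```

```bash
python3 -m jog '[{"dx":0.05,"dy":-0.009,"dz":0.01,"ax":0,"ay":0,"az":0,"grip":-1},{"dx":0.12,"dy":-0.009,"dz":0.026,"ax":0,"ay":0,"az":0,"grip":-1},{"dx":0.16,"dy":-0.009,"dz":0.026,"ax":0,"ay":0,"az":0,"grip":-1},{"dx":0.17,"dy":-0.009,"dz":0.026,"ax":0,"ay":0,"az":0,"grip":-1},{"dx":0.17,"dy":-0.009,"dz":0.026,"ax":0,"ay":0,"az":0,"grip":-1}]'
python3 -m jog '[{"dx":0,"dy":0,"dz":0,"ax":0,"ay":0,"az":0,"grip":-1},{"dx":0,"dy":0,"dz":0,"ax":0,"ay":0,"az":0,"grip":-1},{"dx":0,"dy":0,"dz":0,"ax":0,"ay":0,"az":0,"grip":-1},{"dx":0,"dy":0,"dz":0,"ax":0,"ay":0,"az":0,"grip":-1}]'
python3 -c "
from h import *
togo((.5368,-.077,.0385),87.1)
t=grab('top');s=grab('side')
a=cv2.resize(t['img'][185:260,240:340],None,fx=7,fy=7,interpolation=2)
b=cv2.resize(s['img'][175:250,225:325],None,fx=7,fy=7,interpolation=2)
cv2.imwrite('pics/i1.png',np.vstack([a[:525,:],b])[:,:,::-1])
cv2.imwrite('pics/i1.png',cv2.resize(np.hstack([t['img'][185:260,245:325],s['img'][175:250,235:315]]),None,fx=5,fy=5,interpolation=2)[:,:,::-1])
L=np.array([.0506,.9987,0]);p=manip.get_state()['position']
for u in(.137,): print('tip',proj(t,p+L*u+[0,0,.0118]),proj(s,p+L*u+[0,0,.0118]),p+L*u+[0,0,.0118])"
```

```text
clock: 6.83
position: [0.5359, -0.0755, 0.0383]
ee_rot: [-0.002, 0.725, 0.689, -0.0]
contact_force: [0.2, -0.1, -0.4]
width: 0.0174
gripper_force: 48.9
clock: 7.17
position: [0.5359, -0.0764, 0.0381]
ee_rot: [-0.002, 0.725, 0.689, -0.0]
contact_force: [0.5, -0.5, -0.4]
width: 0.0171
gripper_force: 48.9
t 7.17 pos [ 0.5359 -0.0764  0.0381] F [ 0.5 -0.5 -0.4] w 0.0171
mm [-0.5  0.9 -0.4] share [-0.002  0.004 -0.002] turn deg [-0.2  -0.13 -0.05] share [-0.002 -0.001 -0.001]
tip [288.61315212 221.54044267] [268.88852729 214.38427962] [0.5427312  0.06057011 0.04979443]
```

View pics/i1.png

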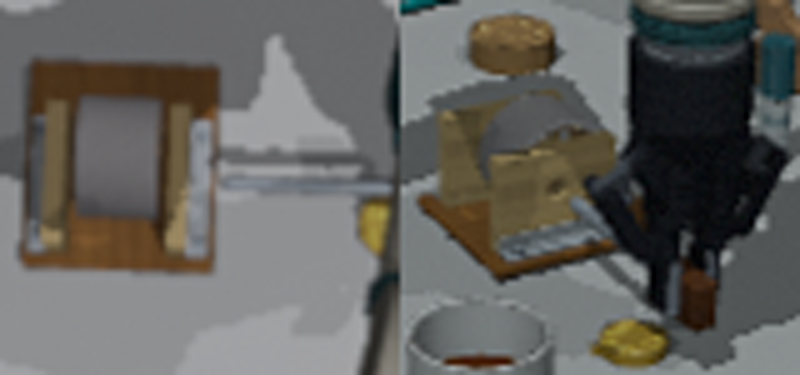

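Tip is at about top px (289,221) and side px (270,215). Hole is at about side px (266.5,212.3). I'll work out the lateral error in the plane of the face.

```bash
python3 -c "
from h import *
np.set_printoptions(precision=4,suppress=True)
t=grab('top');s=grab('side')
L=np.array([.0506,.9987,0]);p=manip.get_state()['position'];tip=p+L*.137+[0,0,.0118]
F=np.array([.547,.1238,.05])-.044*L
def onplane(r,uv):
    c,d=ray(r,*uv);return c+d*((F-c)@L)/(d@L)
# hole centroid: dark pixels vs plate wood around it
g=s['img'].astype(int).sum(2)
print(g[206:220,259:275])
w=np.clip(np.median(g[208:217,260:273])-25-g[208:217,262:272],0,None)
yy,xx=np.mgrid[208:217,262:272];uv=((w*xx).sum()/w.sum(),(w*yy).sum()/w.sum());print('hole px',uv,'->',onplane(s,uv))
print('tip extrapolated at face',tip+L*((F-tip)@L), proj(s,tip+L*((F-tip)@L)),'face origin',F)
# rod centre in top: bright vs, per column
gt=t['img'].astype(int).sum(2)
print(gt[214:229,284:312:3].T)
q=s['img'].astype(int); print((q[...,2]-q[...,0])[208:228,264:284])
"
```

```text
[[275 259 276 267 241 242 254 253 260 232 222 220 224 224 226 227]
 [229 235 231 227 252 260 266 274 277 241 223 226 223 223 222 217]
 [232 236 238 235 264 273 274 272 276 267 232 212 208 200 196 199]
 [244 240 243 240 265 273 271 261 253 247 238 213 198 202 187 187]
 [244 240 234 246 249 244 244 217 212 236 244 209 181 132  96 144]
 [216 213 218 237 246 232 167 152 175 216 236 238 161  78 126 183]
 [217 212 212 234 243 192 138 153 197 238 249 262 191 102 146 183]
 [216 214 212 237 244 211 203 203 317 299 259 265 263 151 112 124]
 [219 224 225 255 266 262 304 333 300 264 287 312 267 171  78  68]
 [236 232 235 258 270 264 269 270 265 243 311 351 363 298 142  29]
 [234 232 230 252 261 262 267 269 272 236 257 310 356 370 245  66]
 [232 235 233 263 272 273 266 269 269 267 243 231 279 323 325 221]
 [243 238 259 271 268 272 272 265 262 263 257 197 256 285 314 327]
 [243 237 264 270 262 259 257 274 332 334 298 222 250 223 251 312]]
hole px (np.float64(267.2249560632689), np.float64(211.24956063268894)) -> [0.5484 0.0797 0.0516]
tip extrapolated at face [0.5437 0.0799 0.0498] [265.9622 212.0
[... 1671 characters left out ...]
   7   8
  -14 -19]
 [ -9   5   6   6   8  10  11   9  11   9  13  15  13   7   8   7  10   7
    6  -6]
 [  8  12  11  11  11  12  11  12  13  14  12  13  14   8   0   8   7   7
    7   5]
 [ 12  12  11  13  12  13  14  14  13  11  14  12  14  16   7   7   7   6
    4   6]
 [ 13  14  13  14  15  16  17  12   0 -12 -11 -46 -58 -22  -2   3   3   7
    7   6]
 [ 12  13  14  12  -7 -19 -32 -53 -48 -41 -41 -53 -56 -41 -13   2   6   6
    5   6]
 [  0 -14 -30 -42 -60 -62 -60 -56 -48 -43 -28 -18 -14  -1   4   5   8   7
    3   9]
 [-54 -54 -51 -50 -51 -49 -36 -22 -13   1   4   5   6   7   8   6   6   6
    7   8]
 [-47 -43 -31 -16 -15  -1   4   6   7   8   6   3   5   4   6   6   6   6
    8  10]]
```

The extrapolated tip lands within about 1 mm of the hole. I'll shift about 0.8 mm toward +x and approach gently.

```bash
python3 -m jog '[{"dx":0.02,"dy":0.003,"dz":0,"ax":0,"ay":0,"az":0,"grip":-1},{"dx":0.045,"dy":0.003,"dz":0,"ax":0,"ay":0,"az":0,"grip":-1},{"dx":0.064,"dy":0.003,"dz":0,"ax":0,"ay":0,"az":0,"grip":-1},{"dx":0.064,"dy":0.003,"dz":0,"ax":0,"ay":0,"az":0,"grip":-1},{"dx":0.064,"dy":0.003,"dz":0,"ax":0,"ay":0,"az":0,"grip":-1}]'
python3 -m jog '[{"dx":0.004,"dy":0,"dz":0,"ax":0,"ay":0,"az":0,"grip":-1},{"dx":0.008,"dy":0,"dz":0,"ax":0,"ay":0,"az":0,"grip":-1},{"dx":0.012,"dy":0,"dz":0,"ax":0,"ay":0,"az":0,"grip":-1},{"dx":0.012,"dy":0,"dz":0,"ax":0,"ay":0,"az":0,"grip":-1}]'
python3 -c "
from h import *
togo((.5448-.0506*.137,.0799-.137*.9987,.0382),87.1)"
```

```text
clock: 7.78
position: [0.5373, -0.0594, 0.038]
ee_rot: [-0.002, 0.724, 0.689, -0.0]
contact_force: [-0.5, -0.1, -1.3]
width: 0.0171
gripper_force: 48.9
clock: 8.12
position: [0.5375, -0.0569, 0.038]
ee_rot: [-0.002, 0.725, 0.689, -0.0]
contact_force: [0.2, 0.1, -2.2]
width: 0.0175
gripper_force: 48.9
t 8.12 pos [ 0.5375 -0.0569  0.038 ] F [ 0.2  0.1 -2.2] w 0.0175
mm [-0.   0.4 -0.2] share [-0.     0.002 -0.001] turn deg [-0.22 -0.14 -0.02] share [-0.002 -0.002 -0.   ]
```

Now feel forward in 1 mm increments.

```bash
python3 -m jog '[{"dx":0.003,"dy":0.001,"dz":0,"ax":0,"ay":0,"az":0,"grip":-1},{"dx":0.006,"dy":0.002,"dz":0,"ax":0,"ay":0,"az":0,"grip":-1},{"dx":0.008,"dy":0.002,"dz":0,"ax":0,"ay":0,"az":0,"grip":-1},{"dx":0.008,"dy":0.002,"dz":0,"ax":0,"ay":0,"az":0,"grip":-1}]' | head -4
python3 -m jog '[{"dx":0.004,"dy":0,"dz":0,"ax":0,"ay":0,"az":0,"grip":-1},{"dx":0.008,"dy":0,"dz":0,"ax":0,"ay":0,"az":0,"grip":-1},{"dx":0.008,"dy":0,"dz":0,"ax":0,"ay":0,"az":0,"grip":-1}]' | head -4
```

```text
clock: 8.45
position: [0.5381, -0.0549, 0.038]
ee_rot: [-0.002, 0.725, 0.689, -0.0]
contact_force: [0.3, -0.2, -0.8]
clock: 8.7
position: [0.5382, -0.0528, 0.038]
ee_rot: [-0.002, 0.725, 0.689, -0.0]
contact_force: [0.2, -0.7, -0.6]
```

```bash
python3 -m jog '[{"dx":0.004,"dy":0,"dz":0,"ax":0,"ay":0,"az":0,"grip":-1},{"dx":0.008,"dy":0,"dz":0,"ax":0,"ay":0,"az":0,"grip":-1},{"dx":0.008,"dy":0,"dz":0,"ax":0,"ay":0,"az":0,"grip":-1}]' | head -4
python3 -m jog '[{"dx":0.004,"dy":0,"dz":0,"ax":0,"ay":0,"az":0,"grip":-1},{"dx":0.008,"dy":0,"dz":0,"ax":0,"ay":0,"az":0,"grip":-1},{"dx":0.008,"dy":0,"dz":0,"ax":0,"ay":0,"az":0,"grip":-1}]' | head -4
```

```text
clock: 8.95
position: [0.5383, -0.0508, 0.038]
ee_rot: [-0.002, 0.725, 0.689, -0.0]
contact_force: [0.1, 0.5, -0.6]
clock: 9.2
position: [0.5384, -0.0488, 0.038]
ee_rot: [-0.002, 0.725, 0.689, -0.0]
contact_force: [-0.7, -0.2, -1.3]
```

The tip is about 8 mm past the face with no reaction, so it is in the hole. Continue.

```bash
python3 -m jog '[{"dx":0.012,"dy":0,"dz":0,"ax":0,"ay":0,"az":0,"grip":-1},{"dx":0.024,"dy":0,"dz":0,"ax":0,"ay":0,"az":0,"grip":-1},{"dx":0.036,"dy":0,"dz":0,"ax":0,"ay":0,"az":0,"grip":-1},{"dx":0.048,"dy":0,"dz":0,"ax":0,"ay":0,"az":0,"grip":-1}]' | head -4
python3 -m jog '[{"dx":0.012,"dy":0,"dz":0,"ax":0,"ay":0,"az":0,"grip":-1},{"dx":0.03,"dy":0,"dz":0,"ax":0,"ay":0,"az":0,"grip":-1},{"dx":0.06,"dy":0,"dz":0,"ax":0,"ay":0,"az":0,"grip":-1},{"dx":0.08,"dy":0,"dz":0,"ax":0,"ay":0,"az":0,"grip":-1},{"dx":0.1,"dy":0,"dz":0,"ax":0,"ay":0,"az":0,"grip":-1}]' | head -4
python3 -m jog '[{"dx":0,"dy":0,"dz":0,"ax":0,"ay":0,"az":0,"grip":-1},{"dx":0,"dy":0,"dz":0,"ax":0,"ay":0,"az":0,"grip":-1}]'
python3 -c "
from h import *
L=np.array([.0506,.9987,0]);M=np.array([.547,.1238,.0382])
togo(M-L*.069,87.1)
t=grab('top');s=grab('side')
cv2.imwrite('pics/i2.png',cv2.resize(np.hstack([t['img'][185:260,245:325],s['img'][175:250,235:315]]),None,fx=5,fy=5,interpolation=2)[:,:,::-1])"
```

```text
clock: 9.53
position: [0.539, -0.0366, 0.0381]
ee_rot: [-0.002, 0.725, 0.689, -0.0]
contact_force: [0.3, 0.7, -0.9]
clock: 9.95
position: [0.5402, -0.0113, 0.0381]
ee_rot: [-0.002, 0.725, 0.689, -0.0]
contact_force: [-0.3, -0.0, -0.9]
clock: 10.12
position: [0.5403, -0.0116, 0.0381]
ee_rot: [-0.002, 0.725, 0.689, -0.0]
contact_force: [0.8, -0.1, -1.0]
width: 0.0173
gripper_force: 48.9
t 10.12 pos [ 0.5403 -0.0116  0.0381] F [ 0.8 -0.1 -1. ] w 0.0173
mm [66.6 -0.1  0.1] share [ 0.266 -0.     0.   ] turn deg [-0.22 -0.13  0.04] share [-0.002 -0.001  0.   ]
```

View pics/i2.png

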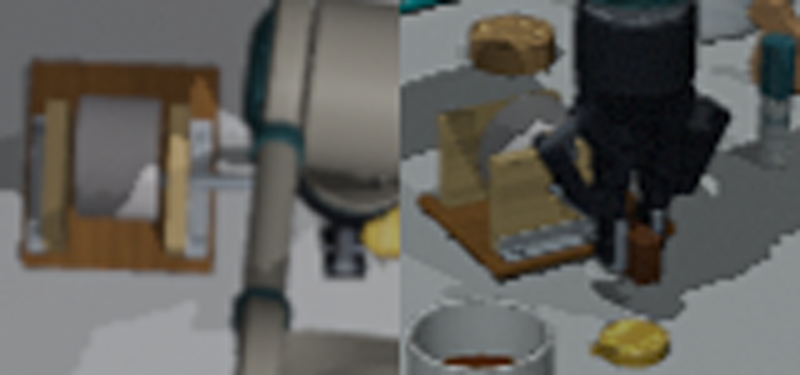

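The rod (top px about (290,221)) disappears into the right plate, and the roll is undisturbed. On to the second plate, going slowly around its face.

```bash
python3 -m jog '[{"dx":0.02,"dy":0,"dz":0,"ax":0,"ay":0,"az":0,"grip":-1},{"dx":0.045,"dy":0,"dz":0,"ax":0,"ay":0,"az":0,"grip":-1},{"dx":0.07,"dy":0,"dz":0,"ax":0,"ay":0,"az":0,"grip":-1},{"dx":0.09,"dy":0,"dz":0,"ax":0,"ay":0,"az":0,"grip":-1},{"dx":0.1,"dy":0,"dz":0,"ax":0,"ay":0,"az":0,"grip":-1}]' | head -4
python3 -m jog '[{"dx":0.006,"dy":0,"dz":0,"ax":0,"ay":0,"az":0,"grip":-1},{"dx":0.012,"dy":0,"dz":0,"ax":0,"ay":0,"az":0,"grip":-1},{"dx":0.016,"dy":0,"dz":0,"ax":0,"ay":0,"az":0,"grip":-1}]' | head -4
python3 -m jog '[{"dx":0.004,"dy":0,"dz":0,"ax":0,"ay":0,"az":0,"grip":-1},{"dx":0.008,"dy":0,"dz":0,"ax":0,"ay":0,"az":0,"grip":-1},{"dx":0.008,"dy":0,"dz":0,"ax":0,"ay":0,"az":0,"grip":-1}]' | head -4
python3 -m jog '[{"dx":0.004,"dy":0,"dz":0,"ax":0,"ay":0,"az":0,"grip":-1},{"dx":0.008,"dy":0,"dz":0,"ax":0,"ay":0,"az":0,"grip":-1},{"dx":0.008,"dy":0,"dz":0,"ax":0,"ay":0,"az":0,"grip":-1}]' | head -4
```

```text
clock: 10.63
position: [0.5415, 0.0139, 0.0382]
ee_rot: [-0.002, 0.725, 0.689, -0.0]
contact_force: [-0.1, 0.5, -1.7]
clock: 10.88
position: [0.5417, 0.0171, 0.0382]
ee_rot: [-0.002, 0.725, 0.689, -0.0]
contact_force: [0.0, -0.5, -0.9]
clock: 11.13
position: [0.5419, 0.019, 0.0382]
ee_rot: [-0.002, 0.725, 0.689, -0.0]
contact_force: [0.8, -0.5, -1.5]
clock: 11.38
position: [0.5419, 0.021, 0.0382]
ee_rot: [-0.002, 0.725, 0.689, -0.0]
contact_force: [-0.2, 0.4, -0.8]
```

```bash
python3 -m jog '[{"dx":0.004,"dy":0,"dz":0,"ax":0,"ay":0,"az":0,"grip":-1},{"dx":0.008,"dy":0,"dz":0,"ax":0,"ay":0,"az":0,"grip":-1},{"dx":0.008,"dy":0,"dz":0,"ax":0,"ay":0,"az":0,"grip":-1}]' | head -4
python3 -m jog '[{"dx":0.004,"dy":0,"dz":0,"ax":0,"ay":0,"az":0,"grip":-1},{"dx":0.008,"dy":0,"dz":0,"ax":0,"ay":0,"az":0,"grip":-1},{"dx":0.008,"dy":0,"dz":0,"ax":0,"ay":0,"az":0,"grip":-1}]' | head -4
python3 -m jog '[{"dx":0.004,"dy":0,"dz":0,"ax":0,"ay":0,"az":0,"grip":-1},{"dx":0.008,"dy":0,"dz":0,"ax":0,"ay":0,"az":0,"grip":-1},{"dx":0.008,"dy":0,"dz":0,"ax":0,"ay":0,"az":0,"grip":-1}]' | head -4
```

```text
clock: 11.63
position: [0.5421, 0.0231, 0.0382]
ee_rot: [-0.002, 0.725, 0.689, -0.0]
contact_force: [-0.1, -0.5, -1.7]
clock: 11.88
position: [0.5422, 0.0251, 0.0382]
ee_rot: [-0.002, 0.725, 0.689, -0.0]
contact_force: [-0.1, 0.0, -1.1]
clock: 12.13
position: [0.5423, 0.0271, 0.0382]
ee_rot: [-0.002, 0.725, 0.689, -0.0]
contact_force: [0.3, 0.3, -1.2]
```

```bash
python3 -m jog '[{"dx":0.014,"dy":0,"dz":0,"ax":0,"ay":0,"az":0,"grip":-1},{"dx":0.028,"dy":0,"dz":0,"ax":0,"ay":0,"az":0,"grip":-1},{"dx":0.042,"dy":0,"dz":0,"ax":0,"ay":0,"az":0,"grip":-1},{"dx":0.056,"dy":0,"dz":0,"ax":0,"ay":0,"az":0,"grip":-1},{"dx":0.056,"dy":0,"dz":0,"ax":0,"ay":0,"az":0,"grip":-1}]' | head -4
python3 -m jog '[{"dx":0.007,"dy":0,"dz":0,"ax":0,"ay":0,"az":0,"grip":-1},{"dx":0.014,"dy":0,"dz":0,"ax":0,"ay":0,"az":0,"grip":-1},{"dx":0.024,"dy":0,"dz":0,"ax":0,"ay":0,"az":0,"grip":-1},{"dx":0.024,"dy":0,"dz":0,"ax":0,"ay":0,"az":0,"grip":-1},{"dx":0.024,"dy":0,"dz":0,"ax":0,"ay":0,"az":0,"grip":-1}]' | head -4
python3 -c "
from h import *
L=np.array([.0506,.9987,0]);M=np.array([.547,.1238,.0382])
togo(M-L*.069,87.1)"
```

```text
clock: 12.55
position: [0.5429, 0.0417, 0.0382]
ee_rot: [-0.002, 0.725, 0.689, -0.0]
contact_force: [-0.3, 0.0, -0.6]
clock: 12.97
position: [0.5433, 0.047, 0.0383]
ee_rot: [-0.002, 0.725, 0.689, -0.0]
contact_force: [0.1, 0.3, -1.5]
t 12.97 pos [0.5433 0.047  0.0383] F [ 0.1  0.3 -1.5] w 0.0172
mm [ 7.9 -0.2  0.1] share [ 0.032 -0.001  0.   ] turn deg [-0.22 -0.13 -0.  ] share [-0.002 -0.001 -0.   ]
```

```bash
python3 -m jog '[{"dx":0.004,"dy":0,"dz":0,"ax":0,"ay":0,"az":0,"grip":-1},{"dx":0.008,"dy":0,"dz":0,"ax":0,"ay":0,"az":0,"grip":-1},{"dx":0.008,"dy":0,"dz":0,"ax":0,"ay":0,"az":0,"grip":-1}]' | head -4
python3 -m jog '[{"dx":0.004,"dy":0,"dz":0,"ax":0,"ay":0,"az":0,"grip":-1},{"dx":0.008,"dy":0,"dz":0,"ax":0,"ay":0,"az":0,"grip":-1},{"dx":0.008,"dy":0,"dz":0,"ax":0,"ay":0,"az":0,"grip":-1}]' | head -4
python3 -m jog '[{"dx":0.004,"dy":0,"dz":0,"ax":0,"ay":0,"az":0,"grip":-1},{"dx":0.004,"dy":0,"dz":0,"ax":0,"ay":0,"az":0,"grip":-1}]' | head -4
```

```text
clock: 13.22
position: [0.5434, 0.049, 0.0383]
ee_rot: [-0.002, 0.725, 0.689, -0.0]
contact_force: [0.5, -0.0, -0.2]
clock: 13.47
position: [0.5435, 0.051, 0.0383]
ee_rot: [-0.002, 0.725, 0.689, -0.0]
contact_force: [0.3, 0.6, -1.2]
clock: 13.63
position: [0.5435, 0.052, 0.0383]
ee_rot: [-0.002, 0.725, 0.689, -0.0]
contact_force: [-1.1, 0.1, -1.1]
```

```bash
python3 -m jog '[{"dx":0.004,"dy":0,"dz":0,"ax":0,"ay":0,"az":0,"grip":-1},{"dx":0.004,"dy":0,"dz":0,"ax":0,"ay":0,"az":0,"grip":-1},{"dx":0.004,"dy":0,"dz":0,"ax":0,"ay":0,"az":0,"grip":-1}]' | head -4
python3 -m jog '[{"dx":0.003,"dy":0,"dz":0,"ax":0,"ay":0,"az":0,"grip":-1},{"dx":0.003,"dy":0,"dz":0,"ax":0,"ay":0,"az":0,"grip":-1},{"dx":0.003,"dy":0,"dz":0,"ax":0,"ay":0,"az":0,"grip":-1}]' | head -4
```

```text
clock: 13.88
position: [0.5436, 0.0529, 0.0383]
ee_rot: [-0.002, 0.725, 0.689, -0.0]
contact_force: [-0.3, -0.3, -0.6]
clock: 14.13
position: [0.5436, 0.0537, 0.0383]
ee_rot: [-0.002, 0.725, 0.689, -0.0]
contact_force: [1.3, -0.2, -0.6]
```

```bash
python3 -m jog '[{"dx":0.003,"dy":0,"dz":0,"ax":0,"ay":0,"az":0,"grip":-1},{"dx":0.003,"dy":0,"dz":0,"ax":0,"ay":0,"az":0,"grip":-1},{"dx":0.003,"dy":0,"dz":0,"ax":0,"ay":0,"az":0,"grip":-1}]' | head -4
python3 -m jog '[{"dx":0.003,"dy":0,"dz":0,"ax":0,"ay":0,"az":0,"grip":-1},{"dx":0.003,"dy":0,"dz":0,"ax":0,"ay":0,"az":0,"grip":-1},{"dx":0.003,"dy":0,"dz":0,"ax":0,"ay":0,"az":0,"grip":-1}]' | head -4
```

```text
clock: 14.38
position: [0.5437, 0.0544, 0.0383]
ee_rot: [-0.002, 0.725, 0.689, -0.0]
contact_force: [0.3, 0.3, -1.4]
clock: 14.63
position: [0.5437, 0.0551, 0.0383]
ee_rot: [-0.002, 0.725, 0.689, -0.0]
contact_force: [-0.9, 0.5, -1.2]
```

```bash
python3 -m jog '[{"dx":0.003,"dy":0,"dz":0,"ax":0,"ay":0,"az":0,"grip":-1},{"dx":0.003,"dy":0,"dz":0,"ax":0,"ay":0,"az":0,"grip":-1},{"dx":0.003,"dy":0,"dz":0,"ax":0,"ay":0,"az":0,"grip":-1}]' | head -4
python3 -m jog '[{"dx":0.003,"dy":0,"dz":0,"ax":0,"ay":0,"az":0,"grip":-1},{"dx":0.003,"dy":0,"dz":0,"ax":0,"ay":0,"az":0,"grip":-1},{"dx":0.003,"dy":0,"dz":0,"ax":0,"ay":0,"az":0,"grip":-1}]' | head -4
```

```text
clock: 14.88
position: [0.5437, 0.0559, 0.0383]
ee_rot: [-0.002, 0.725, 0.689, -0.0]
contact_force: [0.4, -0.0, -0.5]
clock: 15.13
position: [0.5438, 0.0564, 0.0383]
ee_rot: [-0.002, 0.725, 0.689, -0.001]
contact_force: [-0.9, -1.1, -0.4]
```

```bash
python3 -m jog '[{"dx":0.002,"dy":0,"dz":0,"ax":0,"ay":0,"az":0,"grip":-1},{"dx":0.002,"dy":0,"dz":0,"ax":0,"ay":0,"az":0,"grip":-1},{"dx":0.002,"dy":0,"dz":0,"ax":0,"ay":0,"az":0,"grip":-1}]' | head -4
python3 -m jog '[{"dx":0.002,"dy":0,"dz":0,"ax":0,"ay":0,"az":0,"grip":-1},{"dx":0.002,"dy":0,"dz":0,"ax":0,"ay":0,"az":0,"grip":-1},{"dx":0.002,"dy":0,"dz":0,"ax":0,"ay":0,"az":0,"grip":-1}]' | head -4
```

```text
clock: 15.38
position: [0.5438, 0.0564, 0.0383]
ee_rot: [-0.002, 0.725, 0.689, -0.001]
contact_force: [-0.5, -5.5, -1.3]
clock: 15.63
position: [0.5438, 0.0565, 0.0383]
ee_rot: [-0.002, 0.725, 0.689, -0.001]
contact_force: [-1.0, -6.3, 0.4]
```

Steady contact of about 6 N, at the expected depth: the shoulder is seated. Release, then rise straight up.

```bash
python3 -m jog '[{"dx":-0.001,"dy":0,"dz":0.003,"ax":0,"ay":0,"az":0,"grip":-1},{"dx":-0.001,"dy":0,"dz":0.003,"ax":0,"ay":0,"az":0,"grip":-0.2},{"dx":-0.001,"dy":0,"dz":0.003,"ax":0,"ay":0,"az":0,"grip":-0.2},{"dx":-0.001,"dy":0,"dz":0.003,"ax":0,"ay":0,"az":0,"grip":0.2},{"dx":-0.001,"dy":0,"dz":0.003,"ax":0,"ay":0,"az":0,"grip":0.2}]'
python3 -m jog '[{"dx":0,"dy":0,"dz":-0.02,"ax":0,"ay":0,"az":0,"grip":0.2},{"dx":0,"dy":0,"dz":-0.08,"ax":0,"ay":0,"az":0,"grip":0.2},{"dx":0,"dy":0,"dz":-0.2,"ax":0,"ay":0,"az":0,"grip":0.2},{"dx":0,"dy":0,"dz":-0.35,"ax":0,"ay":0,"az":0,"grip":0.2},{"dx":0,"dy":0,"dz":-0.5,"ax":0,"ay":0,"az":0,"grip":0.2}]'
python3 -m jog '[{"dx":-0.1,"dy":0,"dz":0,"ax":0,"ay":0,"az":0,"grip":0.2},{"dx":-0.25,"dy":0,"dz":0,"ax":0,"ay":0,"az":0,"grip":0.2},{"dx":-0.4,"dy":0,"dz":0,"ax":0,"ay":0,"az":0,"grip":0.2},{"dx":-0.55,"dy":0,"dz":0,"ax":0,"ay":0,"az":0,"grip":0.2},{"dx":-0.7,"dy":0,"dz":0,"ax":0,"ay":0,"az":0,"grip":0.2}]'
python3 -m jog '[{"dx":-0.1,"dy":0,"dz":0,"ax":0,"ay":0,"az":0,"grip":0.2},{"dx":-0.2,"dy":0,"dz":0,"ax":0,"ay":0,"az":0,"grip":0.2},{"dx":-0.2,"dy":0,"dz":0,"ax":0,"ay":0,"az":0,"grip":0.2},{"dx":-0.2,"dy":0,"dz":0,"ax":0,"ay":0,"az":0,"grip":0.2}]' | head -2
python3 -c "
from h import *
t=grab('top');s=grab('side')
cv2.imwrite('pics/e1.png',cv2.resize(np.hstack([t['img'][185:260,245:325],s['img'][175:250,235:315]]),None,fx=5,fy=5,interpolation=2)[:,:,::-1])"
```

```text
clock: 16.05
position: [0.5439, 0.0579, 0.0376]
ee_rot: [-0.002, 0.725, 0.689, -0.0]
contact_force: [1.0, -0.1, -0.5]
width: 0.0513
gripper_force: 0.0
clock: 16.47
position: [0.5435, 0.0573, 0.1636]
ee_rot: [-0.003, 0.725, 0.689, -0.001]
contact_force: [0.5, 0.2, -0.0]
width: 0.0514
gripper_force: 0.0
clock: 16.88
position: [0.5352, -0.1189, 0.1629]
ee_rot: [-0.002, 0.725, 0.689, -0.0]
contact_force: [-0.0, -0.5, 0.4]
width: 0.0516
gripper_force: 0.0
clock: 17.22
position: [0.5328, -0.1686, 0.1622]
```

View pics/e1.png

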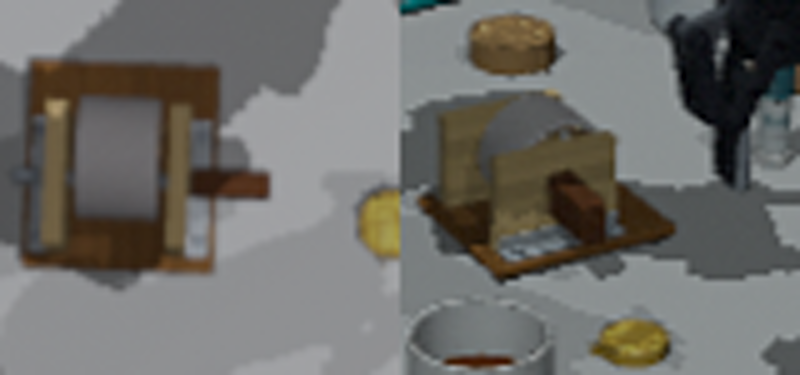

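The rod tip sticks out beyond the left plate (top crop about (22,175)), the handle sits against the right plate (crop x 190–269), and the roll is in place. Quick depth check before handing in.

```bash
python3 -c "
from h import *
t=grab('top')
L=np.array([.0506,.9987,0]);M=np.array([.547,.1238,.05])
for c,z in((269,.062),(22,.05)):
    P=onz(t,(c+.5)/5-.5+245,(178+.5)/5-.5+185,z);print(c,P.round(4),'u',(P-M)@L)
print('expect handle end u -0.094, tip u 0.068')
print(manip.sign_off())"
```

```text
269 [0.5446 0.0304 0.062 ] u -0.09337411297011465
22 [0.5505 0.184  0.05  ] u 0.06031669069159127
expect handle end u -0.094, tip u 0.068
the job is handed in; nothing more can be done
None
```

The axle is threaded through both plates and the roll, with its shoulder seated and the gripper clear. I handed the job in at about 17 s of the 72 s allowed. The wrist force peaked at about 6 N in the readings, and the last picture shows the roll in its trough. The handle's end measured within 1 mm of its home position; the rod tip, a blurrier reading, came out about 8 mm short. Sign-off returned no verdict.

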